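# Switch the mill-ball feeder to the other tray

### The arm

A 6-joint arm with a two-finger parallel gripper is mounted at the origin on the work surface. World frame = base frame: x ahead of the robot, y to its left, z up, the work surface at z = 0. Lengths are in mm, angles in rad, forces in N, time in s.
With the tool pointing down it reaches from about 250 to 800 mm from the base axis. Payload 3.9 kg.
Tool frame: the origin (TCP) lies midway between the tips of the shut fingers; the grasp point (between the pads) lies 19 mm behind it (robot.grasp_offset is the distance from the TCP to the grasp point, in mm); z points along the fingers, y is the direction in which the jaws open and shut (so a half turn about z gives the same grasp; the last joint's range is limited). The gripper opens to 85 mm and grips with 20 to 120 N. Pads are 22 mm wide; open, the fingers measure 114 mm over their backs; the gripper's body (76 mm by 85 mm) begins 54 mm behind the grasp point. The pads swing forward as they close: fully open they stand 13 mm farther back than shut.
Start: joints at [1.17, 0.26, -0.138, 1.173, 0, 1.571], TCP at [204.826, 483.385, 231.304] pointing down, gripper open.
Joint ranges: [-2.78, 2.78], [-0.83, 1.72], [-1.28, 1.37], [-1.9, 2.12], [-1.57, 1.48], [-3.14, 3.14]. Speed limits (rad/s): [2.57, 2.57, 3.14, 3.14, 3.14, 3.14].

### API

Orientations are given as a unit quaternion [x, y, z, w].
In Python, from cell import status, imaging, robot gives the robot as it stands.
- The arm moves only by the tool jog_arm, never from a script. Its argument "increments" is a list of rows, each a list of 6 numbers: the shift along the tool's x, y, z in m, then the turn, a rotation vector about the tool's x, y, z in rad. In form: [[x, y, z, wx, wy, wz], ...]. A call has 1 to 12 rows; each row shifts and turns the commanded pose from where the row before left it, along the tool's axes as they then stand; what a row does not reach is not made up. A row lasts 1/8 s, in which the tool goes at most 62.5 mm and 10.7 degrees, less where a joint would pass 70% of its speed; a pose out of reach is approached as far as the arm can. A call is refused whole if a number of a shift passes 0.0625 or a number of a turn 0.188, either way. A call with a gripper value outside its range is refused whole. "gripper" is the gripper's target within -1 to 1 (shut at 1, half-way at 0, fully open at -1), set as the call begins (left out, the last holds). The fingers move at their own pace and stop on an object; "grip_force" is the grip in N (left out, the last holds). Time passes only in rows, so rows that do not move let the fingers close. It gives the time, the measured TCP pose, the force and the opening at its end, in the units of the state.
- status.get_state(): the state, without advancing time (a new reading comes with each control period).
- imaging.camera(name): name is "scene" or "top" or "wrist"; returns (picture, depth): 420x560x3 uint8, red, green, blue; 420x560 float32, mm along the optical axis (not along the pixel's ray), 0 where there is no reading.
- imaging.calibration(name): a dict with "K" (3x3 intrinsics, pixels), "dist" ([k1, k2, p1, p2, k3] as OpenCV has them; the pictures are not rectified), "extrinsics" (4x4, takes a point from camera to world coordinates). Camera axes: x right, y down, z forward; pixel columns grow to the right and rows downward; lengths in mm; the calibration is good to about 2 mm. A picture is of the moment at which its call begins: read the wrist's pose just before it. calibration takes no time and is no camera call; for the wrist camera it gives the pose at the moment of the call.
- robot.close_job(): hands the job in, once; it reports no verdict.
The state is a dict: "time_s": time; "joints": joint angles; "joint_velocities": joint speeds; "joint_efforts": joint torques, N m; "tcp_pos": TCP position; "tcp_rot": TCP orientation; "ft_force": force on the tool from outside, world axes, zero at the start; "wrist_torque": the same for the moment, N m; "opening": finger opening in mm.
Only numpy, scipy, OpenCV 4.12 (cv2) and the standard library are available. Lean on these libraries where they do the work, as an engineer would, in place of code of your own. Each camera call takes 0.05 s, during which the arm holds its last target.

### The job

The ball feeder's seesaw trough is tipped towards the left-hand tray (left and right as seen from the robot). First press down the raised end of the seesaw with the fingertips so that it rocks fully over to the right-hand side, then push the shutter fully open sideways by its tab so that all four steel balls roll down the right-hand chute and lie in the right-hand tray. Do not touch the balls, lift or carry anything, or disturb the trays and the glassware and instrument standing around.

Things in the scene. Friction and masses are not known exactly. Their poses are not given: they have to be found in the camera images.
- feeder: Fixed bench ball feeder. Origin on the table under the middle of the seesaw; x axis points away from the robot (turned up to 0.35 rad), y to the left, z up. Aluminium base plate 12 mm thick, x -65 to 185, y -100 to 100 mm. All 'feeder' positions below are in this frame.
- channel (a point): Middle of the floor of the blue open-topped feed channel at its lower mouth, feeder (16, 0, 142) mm. Inner width 25 mm; it runs from here to feeder x 154 mm, rising away from the robot; wall tops z 161 mm in front, 177 mm at the back. Balls drop from this mouth onto the middle of the seesaw.
- chute_right (a point): Middle of the floor of the right-hand blue chute, feeder (0, -145, 80) mm: 40 mm wide, y -105 to -185 mm, walls up to z 105 mm, leading from the seesaw's right end to the right tray. The left chute mirrors it at +y.
- seesaw (a joint): Tilt (rad) of the steel seesaw trough, 200 mm long along feeder y, 36 mm wide, about the feeder's x axis; stops at -0.25 and 0.25. Negative: left (+y) end low, balls run left; positive: right end low, balls run right. Starts at -0.25 to -0.2. Light (about 1 N on a pad), top-heavy: falls to the nearer stop, but friction can hold it within 0.15 rad of level.
- pivot (a point): Centre of the seesaw's pivot, feeder (0, 0, 105) mm; the trough floor lies 12 mm above it. On the robot's side, in the middle of the seesaw, stands a shield 80 mm long with a brass disc weight (reaching to feeder x -28 mm); its top is 62 mm above the pivot.
- pad_right (a point): Centre of the upper face of the flat press pad on the seesaw's right end (42 mm in feeder x, 34 mm along the seesaw, 5 mm thick), sticking out towards the robot; (-42, -83, 32) mm from the pivot in the seesaw's frame. About 157 mm above the table when raised, 115 mm when fully down; on the way down it shifts about 16 mm towards feeder -y.
- pad_left (a point): The same on the left end, at (-42, 83, 32) mm from the pivot in the seesaw's frame.
- shutter (a joint): Travel in m of the steel shutter plate across the mouth of the feed channel: 0 closed, 0.04 fully open (end stop). It slides along the feeder's +y (to the left), needs about 1 N and stays where left. The balls begin to pass at about 0.028.
- tab (a point): Middle of the top edge of the shutter's upright tab: 24 mm in feeder x, 8 mm in feeder y, 42 mm tall, top 221 mm above the table, standing on the shutter plate (feeder x 24 mm, y equal to joint shutter). Its flat faces look to feeder -y and +y; pushing the -y (right-hand) face about 25 mm below the top opens the shutter.
- ball1: bright steel ball, 20 mm diameter, 33 g; origin at its centre. The four balls wait in a row in the feed channel, ball1 lowest, against the shutter.
- ball2: bright steel ball, 20 mm diameter, 33 g; origin at its centre. The four balls wait in a row in the feed channel, ball1 lowest, against the shutter.
- ball3: bright steel ball, 20 mm diameter, 33 g; origin at its centre. The four balls wait in a row in the feed channel, ball1 lowest, against the shutter.
- ball4: bright steel ball, 20 mm diameter, 33 g; origin at its centre. The four balls wait in a row in the feed channel, ball1 lowest, against the shutter.
- tray_right: White plastic open tray, 120 x 140 x 60 mm (feeder x, y, z), walls 4 mm, 0.6 kg, loose, at the end of the right chute (-y side). Origin at the centre of its underside. The target.
- tray_left: The same tray at the end of the left chute (+y side); must stay empty.
- flask: Bystander: conical glass flask, 74 mm across its foot, 108 mm tall, loose, beside the feed channel. Origin at the centre of its underside.
- beaker: Bystander: small glass beaker, 54 mm across, 72 mm tall, loose, beside the feed channel, on the other side from the flask. Origin at the centre of its underside.
- refractometer: Bystander: white hand-held refractometer, 45 x 100 x 32 mm, loose, lying on the robot's side of the feeder towards the left. Origin at the centre of its underside.
Things that resemble listed ones, but are neither listed nor needed, are in the scene too. What is shaped like the tray_right but orange or purple is not meant.

How it is judged (in metres and radians):
On the way, in this order (a step that is already met when the one before it is completed fails the run):
1. the seesaw is rocked fully over to the right while all balls still wait behind the closed shutter (value of joint seesaw above 0.21 rad and value of joint shutter below 0.02 m), for 0.2 s.
2. the shutter is pushed fully open (value of joint shutter above 0.034 m), for 0.1 s.
At the end, for the whole second after the job is handed in: All four balls lie in the right-hand tray (centres within its walls and below its rim), the seesaw is tipped to the right (over 0.21 rad) and the shutter is open (over 34 mm) (value of joint seesaw above 0.21 rad and value of joint shutter above 0.034 m and x of ball1 in the frame of tray_right between -0.06 and 0.06 m and y of ball1 in the frame of tray_right between -0.07 and 0.07 m and z of each of ball1, ball2, ball3, ball4 in the frame of tray_right below 0.055 m and x of ball2 in the frame of tray_right between -0.06 and 0.06 m and y of ball2 in the frame of tray_right between -0.07 and 0.07 m and x of ball3 in the frame of tray_right between -0.06 and 0.06 m and y of ball3 in the frame of tray_right between -0.07 and 0.07 m and x of ball4 in the frame of tray_right between -0.06 and 0.06 m and y of ball4 in the frame of tray_right between -0.07 and 0.07 m); the robot touches nothing.
It fails at once if a ball ran to the left (left half of the seesaw's end, the left chute or the left tray) (y of any of ball1, ball2, ball3, ball4 in the frame of feeder above 0.09 m).
It fails at once if the robot touched a ball (contact force between any of the fingers, the arm and ball1 above 0.3 N or contact force between any of the fingers, the arm and ball2 above 0.3 N or contact force between any of the fingers, the arm and ball3 above 0.3 N or contact force between any of the fingers, the arm and ball4 above 0.3 N).
It fails at once if a ball was lifted (height (world z) of any of ball1, ball2, ball3, ball4 above 0.22 m).
It fails at once if a tray was moved by more than 25 mm or lifted (distance of any of tray_left, tray_right from where it was at the start of the episode above 0.025 m).
It fails at once if a bystander was moved by more than 25 mm or tipped (distance of any of flask, beaker, refractometer from where it was at the start of the episode above 0.025 m or angle between any of flask, beaker, refractometer's own z axis and vertical above 0.4 rad).
It also fails if it takes over 48 s, if anything falls off the work surface, if the arm or the gripper's body presses on something with over 40 N, if the wrist force passes 120 N, or if a joint passes its speed limit or range.

## Working session

There is one attempt and no reset: what is moved stays moved. The work goes in short steps, Python scripts to look and compute and a tool call to move; the robot and the scene stay as the last step left them, time stands still between calls to the robot, and variables do not carry over. Pictures are saved under pics/ and viewed, and the job is handed in when it is done.

Besides the shell and the picture viewer there is one more tool, called by a JSON object that holds its "fn" and its "kwargs", one argument or row to a line. jog_arm: Moves the arm, as the interface text tells. Its arguments: {"type":"object","properties":{"increments":{"type":"array"},"gripper":{"type":"number"},"grip_force":{"type":"number"}},"required":["increments"]}

```bash
mkdir -p pics; ls; python3 - <<'E'
from cell import status, imaging, robot
import cv2
s=status.get_state();print(s)
for n in("scene","top"):
    p,d=imaging.camera(n);cv2.imwrite(f"pics/{n}0.png",p[:,:,::-1]);import numpy as np;np.save(f"{n}_d.npy",d)
    c=imaging.calibration(n);print(n,c)
E
```

```text
pics
{'time_s': 0.0, 'joints': array([ 1.16998413e+00,  2.60688815e-01, -1.39381445e-01,  1.17267471e+00,
        7.74694367e-06,  1.57077344e+00]), 'joint_velocities': array([ 0.00068107, -0.00012817,  0.00025797,  0.00015275, -0.00094738,
       -0.00105443]), 'joint_efforts': array([-1.36491817e-03, -4.05675602e+01,  2.53923047e+01,  1.88073231e-02,
       -1.78484975e-04, -8.77900845e-06]), 'tcp_pos': array([204.57138164, 482.76962084, 230.45768651]), 'tcp_rot': array([ 1.99056016e-01,  9.79987629e-01, -9.54048293e-04, -1.97762510e-04]), 'ft_force': array([0.00362431, 0.39907753, 0.43446681]), 'wrist_torque': array([-0.00094232,  0.01660618, -0.0190144 ]), 'opening': 85.33282992030452}
scene {'K': array([[401.74411348,   0.        , 273.25838933],
       [  0.        , 401.74411348, 203.90910459],
       [  0.        ,   0.        ,   1.        ]]), 'dist': array([-0.03505084,  0.        ,  0.        ,  0.        ,  0.        ]), 'extrinsics': array([[-1.17134579e-01,  6.16083460e-01, -7.78922757e-01,
         1.34087944e+03],
       [ 9.92980971e-01,  5.97193001e-02, -1.02090142e-01,
         3.54740168e+01],
       [-1.63793258e-02, -7.85413761e-01, -6.18754347e-01,
         7.79110492e+02],
       [ 0.00000000e+00,  0.00000000e+00,  0.00000000e+00,
         1.00000000e+00]])}
top {'K': array([[473.76354618,   0.        , 280.35012761],
       [  0.        , 473.76354618, 213.81359724],
       [  0.        ,   0.        ,   1.        ]]), 'dist': array([-0.04498803,  0.        ,  0.        ,  0.        ,  0.        ]), 'extrinsics': array([[-2.54466679e-02, -9.98239870e-01,  5.35689278e-02,
         4.81663639e+02],
       [-9.99676181e-01,  2.54100194e-02, -1.36522101e-03,
        -6.87085039e+01],
       [ 1.63055382e-06, -5.35863215e-02, -9.98563221e-01,
         1.33033346e+03],
       [ 0.00000000e+00,  0.00000000e+00,  0.00000000e+00,
         1.00000000e+00]])}
```

View pics/scene0.png

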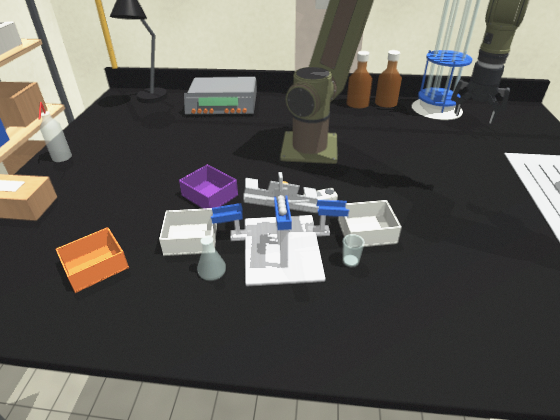

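View pics/top0.png

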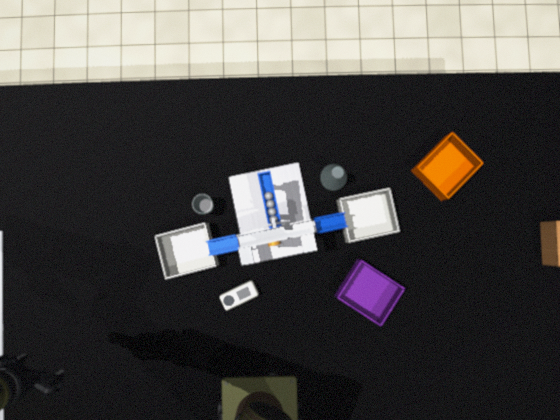

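```bash
python3 - <<'E'
import cv2
a=cv2.imread('pics/top0.png')[130:330,170:470]
cv2.imwrite('pics/top0c.png',cv2.resize(a,(800,533),interpolation=cv2.INTER_CUBIC))
E
```

```text
(no output)
```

View pics/top0c.png

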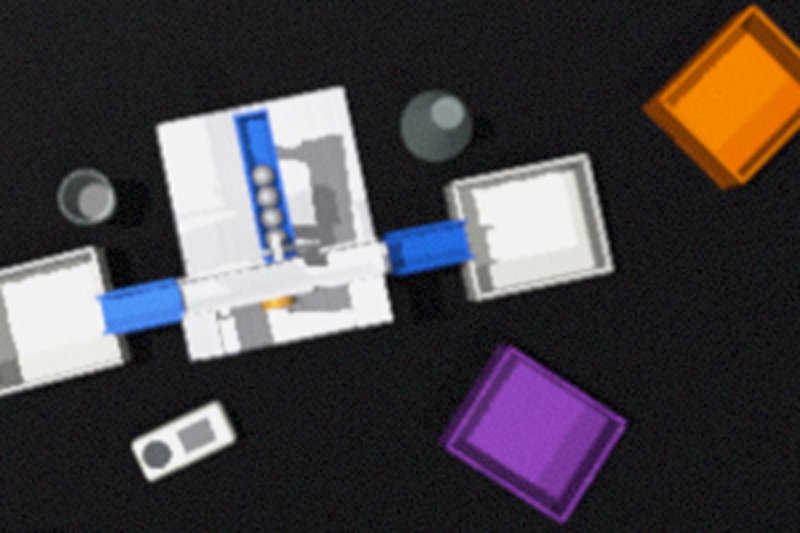

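The top view shows the white feeder plate with corners at about (229,177), (299,163), (317,251) and (241,265). The balls are at about (269,200-220). The right-hand tray is the white one at (368,215), on the -y side. The purple tray (370,292) and orange tray (447,166) are decoys. Next I'll localise the feeder.

```bash
cat > h.py <<'E'
import numpy as np, cv2
from cell import imaging
from scipy.optimize import least_squares
def ray(n,uv,z,c=None):
    c=c or imaging.calibration(n)
    p=cv2.undistortPoints(np.array(uv,float).reshape(-1,1,2),c['K'],c['dist']).reshape(-1,2)
    E=c['extrinsics'];d=np.c_[p,np.ones(len(p))]@E[:3,:3].T
    t=(z-E[2,3])/d[:,2];return E[:3,3]+d*np.reshape(t,(-1,1))
def proj(n,P,c=None):
    c=c or imaging.calibration(n);Ei=np.linalg.inv(c['extrinsics'])
    q=cv2.projectPoints(np.array(P,float).reshape(-1,3),cv2.Rodrigues(Ei[:3,:3])[0],Ei[:3,3],c['K'],c['dist'])[0]
    return q.reshape(-1,2)
def cloud(n,d,c=None):
    c=c or imaging.calibration(n);h,w=d.shape
    v,u=np.mgrid[:h,:w];p=cv2.undistortPoints(np.c_[u.ravel(),v.ravel()].astype(float).reshape(-1,1,2),c['K'],c['dist']).reshape(-1,2)
    X=np.c_[p,np.ones(len(p))]*d.reshape(-1,1);E=c['extrinsics']
    return (X@E[:3,:3].T+E[:3,3]).reshape(h,w,3)
def f2w(F,P):
    x,y,a=F;P=np.array(P,float).reshape(-1,3);c,s=np.cos(a),np.sin(a)
    return np.c_[x+c*P[:,0]-s*P[:,1],y+s*P[:,0]+c*P[:,1],P[:,2]]
def w2f(F,P):
    x,y,a=F;P=np.array(P,float).reshape(-1,3);c,s=np.cos(a),np.sin(a)
    dx,dy=P[:,0]-x,P[:,1]-y
    return np.c_[c*dx+s*dy,-s*dx+c*dy,P[:,2]]
E
python3 - <<'E'
from h import *
uv=np.array([[158,125],[343,87],[392,322],[190,360]])/2.6667+[170,130]
W=ray('top',uv,12);print(W.round(0))
# plate corners feeder
C=np.array([[185,100,12],[185,-100,12],[-65,-100,12],[-65,100,12]],float)
r=least_squares(lambda F:(proj('top',f2w(F,C))-uv).ravel(),[500,0,.1])
F=r.x;print(F,r.fun.round(1))
d=np.load('top_d.npy');X=cloud('top',d)
p=cv2.imread('pics/top0.png')
for name,P in dict(tab=[24,0,221],mouth=[16,0,142],chR=[0,-145,80],chL=[0,145,80],trayRx=[0,-200,60]).items():
    q=proj('top',f2w(F,[P]))[0]; print(name,q.round(1), f2w(F,[P]).round(0))
# chute floor blue pixels
hsv=cv2.cvtColor(p,cv2.COLOR_BGR2HSV);m=(hsv[:,:,0]>100)&(hsv[:,:,0]<125)&(hsv[:,:,1]>150)&(hsv[:,:,2]>60)
f=w2f(F,X.reshape(-1,3)).reshape(X.shape)
k,lab,st,ce=cv2.connectedComponentsWithStats(m.astype(np.uint8))
for i in range(1,k):
    if st[i,4]>80:
        s=f[lab==i];print(st[i],np.percentile(s,[2,50,98],axis=0).round(0).tolist())
E
```

```text
[[ 660.   70.   12.]
 [ 695. -125.   12.]
 [ 447. -170.   12.]
 [ 413.   41.   12.]]
[ 4.94355813e+02 -5.51384944e+01  1.54956574e-01] [-0.8 -0.7  0.   0.8 -2.   0.6  2.8 -0.7]
tab [272.6 223.9] [[518. -51. 221.]]
mouth [273.7 228. ] [[510. -53. 142.]]
chR [329.1 224.7] [[ 517. -198.   80.]]
chL [221.  244.4] [[472.  88.  80.]]
trayRx [348.4 221.2] [[ 525. -253.   60.]]
[258 172  22  51 346] [[39.0, -16.0, 145.0], [119.0, -2.0, 159.0], [153.0, 13.0, 178.0]]
[313 212  34  22 516] [[-17.0, -187.0, -3.0], [6.0, -148.0, 81.0], [31.0, -110.0, 104.0]]
[208 234  31  22 491] [[-25.0, 103.0, -2.0], [-1.0, 140.0, 81.0], [23.0, 176.0, 105.0]]
```

```bash
python3 - <<'E'
from h import *
F=[494.4,-55.1,.155]
L=[]
def box(x0,x1,y0,y1,z): return [[x0,y0,z],[x1,y0,z],[x1,y1,z],[x0,y1,z],[x0,y0,z]]
L=[box(-65,185,-100,100,12),box(-20,20,-185,-105,105),box(-20,20,105,185,105),box(-60,60,-5,5,12)]
for n,(u0,v0,w,h) in dict(top=(200,150,160,120),scene=(150,160,260,130)).items():
    a=cv2.imread(f'pics/{n}0.png');s=800/w
    a=cv2.resize(a[v0:v0+h,u0:u0+w],None,fx=s,fy=s,interpolation=cv2.INTER_CUBIC)
    cv2.imwrite(f'pics/{n}_raw.png',a)
E
```

```text
(no output)
```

View pics/top_raw.png

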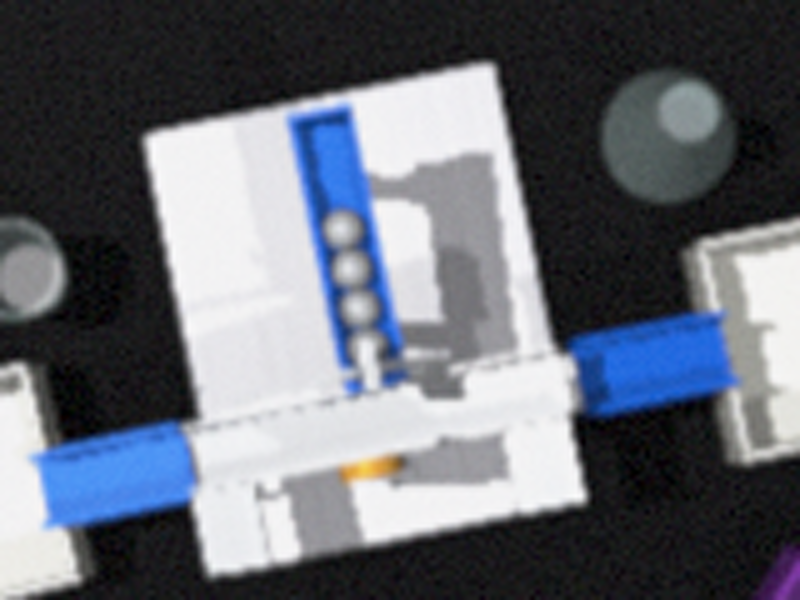

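View pics/scene_raw.png

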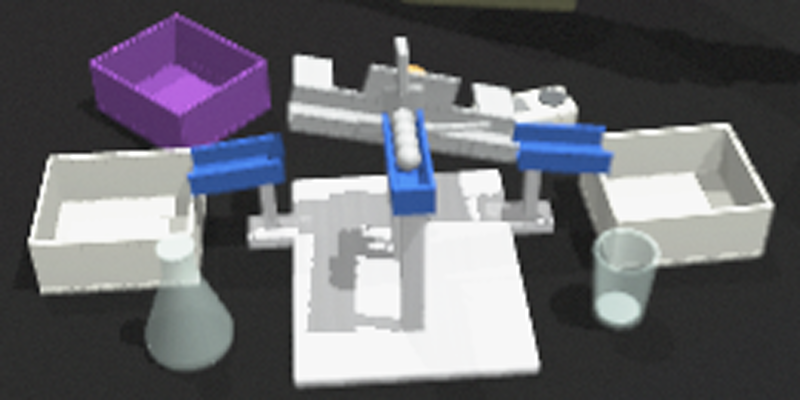

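```bash
python3 - <<'E'
from h import *
t=np.array([[145,132],[495,64],[587,500],[208,577],[728,349],[44,490],[320,112.]])/5+[200,150]
T=np.array([[185,100,12],[185,-100,12],[-65,-100,12],[-65,100,12],[0,-185,105],[0,185,105],[154,0,177.]])
s=np.array([[297,384],[540,370]])*260/800+[150,160]
S=np.array([[185,-100,12],[185,100,12.]])
for useS in(0,1):
    def res(F):
        a=(proj('top',f2w(F,T))-t).ravel()
        return np.r_[a,(proj('scene',f2w(F,S))-s).ravel()*useS]
    r=least_squares(res,[500,-55,.15],loss='soft_l1');print(r.x.round(4),res(r.x).round(1))
F=r.x
np.save('F.npy',F)
th=-.225
pr=f2w(F,[[-42,-83*np.cos(th)-32*np.sin(th),105+32*np.cos(th)-83*np.sin(th)],[24,0,221],[24,0,196]])
print(pr.round(0),proj('top',pr).round(1),proj('scene',pr).round(1))
X=cloud('top',np.load('top_d.npy'));f=w2f(F,X.reshape(-1,3))
m=(f[:,2]>140)&(f[:,2]<260)&(abs(f[:,0])<90)&(abs(f[:,1])<130);
for z0 in range(140,240,10):
    q=f[m&(f[:,2]>=z0)&(f[:,2]<z0+10)]
    if len(q): print(z0,len(q),np.percentile(q,[5,95],axis=0).round(0)[:,:2].tolist())
p=f[(abs(f[:,0]+50)<12)&(abs(f[:,1]+78)<25)&(f[:,2]>100)];print(len(p),np.percentile(p,[5,50,95],axis=0).round(0).tolist() if len(p) else 0)
E
```

```text
[ 4.951269e+02 -5.942810e+01  1.733000e-01] [-0.1  0.3 -0.1 -0.1 -0.6  0.3  4.6 -0.8  1.   0.2 -2.4  0.2  0.  -0.3
 -0.  -0.  -0.  -0. ]
[ 4.957246e+02 -5.831390e+01  1.745000e-01] [-0.6  0.2 -0.6 -0.3 -1.   0.1  4.2 -1.   0.6 -0.1 -2.8  0.1 -0.5 -0.5
 -1.9 -2.1 -0.6 -2. ]
[[ 467. -138.  155.]
 [ 519.  -54.  221.]
 [ 519.  -54.  196.]] [[308.6 244.4]
 [273.7 223.3]
 [273.9 223.6]] [[251.1 182.3]
 [279.9 174.4]
 [279.9 182.6]]
140 166 [[-14.0, -92.0], [75.0, 11.0]]
150 301 [[-54.0, -87.0], [80.0, 22.0]]
160 289 [[-39.0, -87.0], [84.0, 15.0]]
170 31 [[-16.0, -22.0], [88.0, 12.0]]
180 8 [[24.0, -13.0], [27.0, 15.0]]
190 1 [[14.0, 2.0], [14.0, 2.0]]
210 5 [[16.0, -4.0], [35.0, 2.0]]
220 30 [[15.0, -4.0], [36.0, 3.0]]
107 [[-57.0, -89.0, 152.0], [-48.0, -75.0, 157.0], [-39.0, -60.0, 162.0]]
```

{"fn": "jog_arm", "kwargs": {
  "increments": [
    [0,0,-0.012,0,0,0.166],
    [0,0,-0.012,0,0,0.166],
    [0,0,-0.012,0,0,0.166],
    [0,0,-0.012,0,0,0.166],
    [0,0,-0.012,0,0,0.166],
    [0,0,-0.012,0,0,0.166],
    [0,0,0,0,0,0]
  ],
  "gripper": 1
}}

```text
time_s: 0.98
tcp_pos: [204.9, 483.7, 303.7]
tcp_rot: [0.642, 0.766, 0.0, -0.0]
ft_force: [-0.8, 0.0, -1.0]
opening: 0.2
```

```bash
cat >> h.py <<'E'
def where(tgt_f=None):
    from cell import status
    from scipy.spatial.transform import Rotation as R
    F=np.load('F.npy');s=status.get_state();r=R.from_quat(s['tcp_rot']).as_matrix()
    print('t',round(s['time_s'],2),'tcp',s['tcp_pos'].round(1),'feeder',w2f(F,s['tcp_pos'])[0].round(1),'F',s['ft_force'].round(1),'op',round(s['opening'],1),'joints',s['joints'].round(2))
    print('toolx ang in feeder',np.arctan2(r[1,0],r[0,0])-F[2],'toolz',r[:,2].round(3))
    if tgt_f is not None:
        print('tool delta mm',(r.T@(f2w(F,tgt_f)[0]-s['tcp_pos'])).round(1))
E
python3 -c "
import numpy as np;np.save('F.npy',[495.4,-59,.174])
from h import *
where([-47,-77,260])"
```

```text
t 0.97 tcp [204.9 483.7 303.7] feeder [-192.1  584.8  303.7] F [-0.8  0.  -1. ] op 0.2 joints [1.17 0.24 0.02 1.35 0.   2.56]
toolx ang in feeder 1.5727394366376681 toolz [ 0.     0.001 -1.   ]
tool delta mm [-662.1  143.8   43.2]
```

{"fn": "jog_arm", "kwargs": {
  "increments": [
    [-0.05,0.011,0,0,0,0],
    [-0.05,0.011,0,0,0,0],
    [-0.05,0.011,0,0,0,0],
    [-0.05,0.011,0,0,0,0],
    [-0.05,0.011,0,0,0,0],
    [-0.05,0.011,0,0,0,0],
    [-0.05,0.011,0,0,0,0],
    [-0.05,0.011,0,0,0,0],
    [-0.05,0.011,0,0,0,0],
    [-0.05,0.011,0,0,0,0],
    [-0.05,0.011,0,0,0,0],
    [-0.05,0.011,0,0,0,0]
  ]
}}

```text
time_s: 2.48
tcp_pos: [438.7, -86.3, 302.5]
tcp_rot: [0.642, 0.767, -0.0, -0.0]
ft_force: [1.3, -0.2, -0.2]
opening: -0.1
```

{"fn": "jog_arm", "kwargs": {
  "increments": [
    [-0.05,0.011,0,0,0,0],
    [0,0,0,0,0,0],
    [0,0,0,0,0,0]
  ]
}}

```text
time_s: 2.85
tcp_pos: [457.5, -131.8, 302.5]
tcp_rot: [0.643, 0.766, -0.0, -0.001]
ft_force: [-0.1, -0.4, -0.2]
opening: 0.2
```

```bash
python3 - <<'E'
from h import *
where([-47,-76,185])
c=imaging.calibration('wrist');p,d=imaging.camera('wrist');cv2.imwrite('pics/w1.png',p[:,:,::-1])
F=np.load('F.npy');f=w2f(F,cloud('wrist',d,c).reshape(-1,3)).reshape(420,560,3);np.save('wf.npy',f)
p,d=imaging.camera('top');cv2.imwrite('pics/t1.png',p[:,:,::-1])
E
```

```text
t 2.85 tcp [ 457.5 -131.8  302.5] feeder [-50.  -65.1 302.5] F [-0.1 -0.4 -0.2] op 0.2 joints [-0.28  0.16 -0.09  1.33  0.    1.12]
toolx ang in feeder 1.5718335821882 toolz [-0.002  0.001 -1.   ]
tool delta mm [-11.1   3.2 117.4]
```

View pics/w1.png

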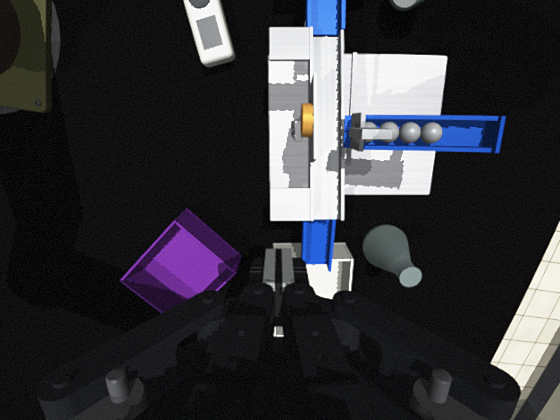

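The wrist view shows the right pad at about (291,205), the tab at (375,132) with the balls behind it, and the disc at (307,120). I'll check the pad and tab positions by depth.

```bash
python3 - <<'E'
from h import *
f=np.load('wf.npy')
for n,(u0,u1,v0,v1,z0,z1) in dict(pad=(255,335,180,230,135,175),tab=(340,400,115,150,205,230),chR=(295,340,215,275,98,112),chan=(340,510,100,160,160,182)).items():
    q=f[v0:v1,u0:u1].reshape(-1,3);q=q[(q[:,2]>z0)&(q[:,2]<z1)]
    print(n,len(q),np.percentile(q,[2,50,98],axis=0).round(1).tolist())
for u in range(262,350,6): print(u,f[205,u].round(0),f[190,u].round(0))
E
```

```text
pad 1948 [[-57.2, -92.9, 135.6], [-27.7, -76.1, 155.0], [10.8, -57.7, 160.9]]
tab 421 [[12.6, -3.9, 206.2], [22.7, 0.1, 221.4], [35.5, 4.0, 223.0]]
chR 183 [[-17.8, -152.5, 98.1], [-13.9, -131.2, 100.4], [20.8, -109.9, 103.9]]
chan 3223 [[22.7, -16.8, 160.2], [91.3, 0.2, 168.5], [152.8, 15.5, 181.2]]
262 [ -76. -121.    0.] [-76. -96.  -0.]
268 [ -66. -121.   -1.] [-66. -96.   0.]
274 [-54. -75. 157.] [-54. -60. 153.]
280 [-48. -75. 158.] [-48. -60. 152.]
286 [-42. -75. 157.] [-42. -60. 155.]
292 [-35. -75. 157.] [-36. -60. 153.]
298 [-29. -75. 158.] [-29. -60. 153.]
304 [-23. -75. 158.] [-23. -60. 153.]
310 [-17. -75. 157.] [-17. -60. 152.]
316 [ -8. -80. 138.] [ -8. -65. 133.]
322 [ -1. -80. 138.] [ -1. -64. 134.]
328 [  5. -80. 138.] [  5. -64. 133.]
334 [ 12. -80. 138.] [ 12. -64. 134.]
340 [ 16. -77. 151.] [ 15. -61. 147.]
346 [  59. -120.    1.] [ 54. -93.  12.]
```

{"fn": "jog_arm", "kwargs": {
  "increments": [
    [-0.012,0.005,0.03,0,0,0],
    [0,0,0.05,0,0,0],
    [0,0,0.032,0,0,0],
    [0,0,0,0,0,0],
    [0,0,0,0,0,0]
  ]
}}

```text
time_s: 3.58
tcp_pos: [465.9, -142.5, 192.7]
tcp_rot: [0.642, 0.766, 0.0, 0.001]
ft_force: [-0.7, -0.3, 1.0]
opening: 0.1
```

```bash
python3 -c "
from h import *
where([-45,-77,165])"
```

```text
t 3.58 tcp [ 465.9 -142.5  192.7] feeder [-43.5 -77.1 192.7] F [-0.7 -0.3  1. ] op 0.1 joints [-0.3   0.22 -0.3   1.05  0.    1.1 ]
toolx ang in feeder 1.5723668502718664 toolz [ 0.002 -0.    -1.   ]
tool delta mm [ 0.2 -1.6 27.7]
```

{"fn": "jog_arm", "kwargs": {
  "increments": [
    [0,0,0.015,0,0,0],
    [0,0,0.014,0,0,0],
    [-0.001,0,0.008,0,0,0],
    [-0.002,0,0.008,0,0,0],
    [-0.002,0,0.008,0,0,0],
    [-0.002,0,0.006,0,0,0],
    [-0.002,0,0.006,0,0,0],
    [-0.002,0,0.004,0,0,0],
    [-0.001,0,0.003,0,0,0],
    [0,0,0,0,0,0],
    [0,0,0,0,0,0]
  ]
}}

```text
time_s: 4.95
tcp_pos: [467.4, -154.8, 119.5]
tcp_rot: [0.643, 0.766, 0.0, 0.0]
ft_force: [-1.0, -0.7, 0.4]
opening: -0.1
```

```bash
cat > look.py <<'E'
import sys
from h import *
where()
c=imaging.calibration('wrist');p,d=imaging.camera('wrist')
F=np.load('F.npy');f=w2f(F,cloud('wrist',d,c).reshape(-1,3)).reshape(420,560,3)
q=f.reshape(-1,3)
for nm,ys in (('L',(55,75)),('R',(-80,-55))):
    m=(q[:,0]>-58)&(q[:,0]<-33)&(q[:,1]>ys[0])&(q[:,1]<ys[1])&(q[:,2]>100)&(q[:,2]<170)
    print('pad',nm,m.sum(),np.median(q[m],axis=0).round(1) if m.sum() else '')
m=(q[:,2]>200)&(q[:,2]<230)&(q[:,0]>10)&(q[:,0]<40)&(abs(q[:,1]-15)<45)
print('tab',m.sum(),np.percentile(q[m],[5,50,95],axis=0).round(1).tolist() if m.sum() else '')
s,_=imaging.camera('scene')
s=cv2.resize(s[150:300,140:420],(560,300),interpolation=cv2.INTER_CUBIC)
cv2.imwrite(sys.argv[1],np.vstack([p[:300],s])[:,:,::-1])
E
python3 look.py pics/l1.png
```

```text
t 4.95 tcp [ 467.4 -154.8  119.5] feeder [-44.2 -89.5 119.5] F [-1.  -0.7  0.4] op -0.1 joints [-0.32  0.28 -0.42  0.87  0.    1.08]
toolx ang in feeder 1.5708174119772678 toolz [ 0. -0. -1.]
pad L 0 
pad R 2552 [-44.8 -78.4 146.3]
tab 248 [[11.5, -4.2, 200.1], [12.5, -1.5, 200.9], [13.5, 2.5, 202.2]]
```

View pics/l1.png

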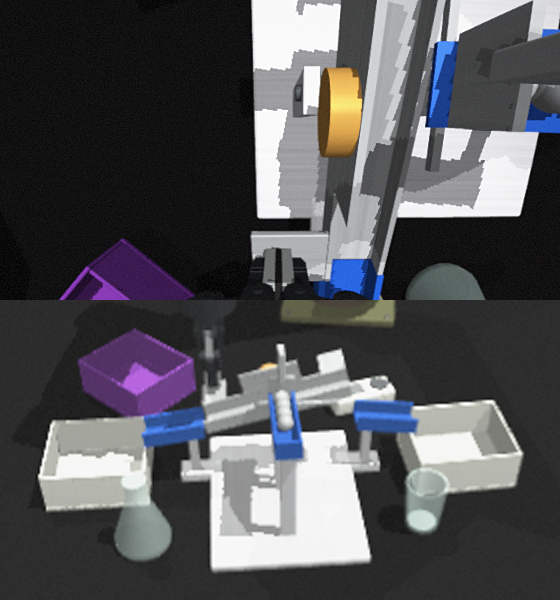

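The seesaw has rocked over: the right end (left side of the scene view, about (205,415)) is low and the left pad is raised. I'll lift off and measure it.

{"fn": "jog_arm", "kwargs": {
  "increments": [
    [0,0,-0.03,0,0,0],
    [0,0,-0.05,0,0,0],
    [0,0,-0.05,0,0,0],
    [0,0,-0.05,0,0,0],
    [0,0,0,0,0,0],
    [0,0,0,0,0,0]
  ]
}}

```text
time_s: 5.8
tcp_pos: [467.1, -154.7, 298.9]
tcp_rot: [0.643, 0.766, -0.0, -0.0]
ft_force: [-0.4, 0.3, -0.3]
opening: 0.3
```

```bash
python3 look.py pics/l2.png; python3 -c "
from h import *
where([22.5,-40,300])"
```

```text
t 5.8 tcp [ 467.1 -154.7  298.9] feeder [-44.5 -89.4 298.9] F [-0.4  0.3 -0.3] op 0.3 joints [-0.32  0.18 -0.06  1.32  0.    1.08]
toolx ang in feeder 1.570820805904206 toolz [-0.  0. -1.]
pad L 738 [-46.   65.2 155.3]
pad R 157 [-45.4 -75.5 118.7]
tab 509 [[12.9, -4.5, 203.0], [22.9, -0.6, 221.5], [34.9, 3.5, 222.8]]
t 5.9 tcp [ 466.4 -154.5  297.8] feeder [-45.1 -89.  297.8] F [ 0.5  0.1 -0.9] op -0.5 joints [-0.32  0.18 -0.07  1.32 -0.    1.08]
toolx ang in feeder 1.570858203548693 toolz [-0.003  0.001 -1.   ]
tool delta mm [49.  67.6 -2.3]
```

View pics/l2.png

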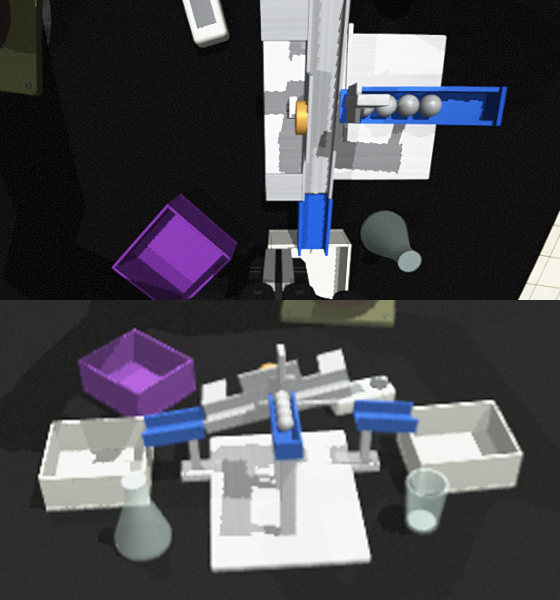

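The slope between the pads (155.3 at y 65, 118.7 at y -75) is about 0.25 rad, so the seesaw is on its right-hand stop. Next I'll move to the right of the tab.

{"fn": "jog_arm", "kwargs": {
  "increments": [
    [0.025,0.034,0,0,0,0],
    [0.024,0.035,0,0,0,0],
    [0,0,0,0,0,0],
    [0,0,0.05,0,0,0],
    [0,0,0.05,0,0,0],
    [0,0,0.006,0,0,0],
    [0,0,0,0,0,0],
    [0,0,0,0,0,0]
  ]
}}

```text
time_s: 6.9
tcp_pos: [528.3, -95.1, 195.5]
tcp_rot: [0.643, 0.766, 0.001, 0.002]
ft_force: [-0.1, 0.2, 1.1]
opening: 0.3
```

```bash
python3 look.py pics/l3.png; python3 -c "
from h import *
where([24,25,193])"
```

```text
t 6.9 tcp [528.3 -95.1 195.5] feeder [ 26.1 -41.3 195.5] F [-0.1  0.2  1.1] op 0.3 joints [-0.18  0.29 -0.18  1.09 -0.    1.22]
toolx ang in feeder 1.5705147743810168 toolz [ 0.004 -0.001 -1.   ]
pad L 1610 [-45.4  65.3 155.4]
pad R 285 [-45.4 -74.7 118.8]
tab 1581 [[14.3, -3.2, 203.5], [25.0, 2.3, 221.2], [35.5, 4.1, 222.5]]
t 7.0 tcp [528.2 -95.  195.3] feeder [ 26.1 -41.1 195.3] F [-0.3  0.2  0.3] op 0.2 joints [-0.18  0.29 -0.19  1.09 -0.    1.22]
toolx ang in feeder 1.5706439839652289 toolz [ 0.004 -0.001 -1.   ]
tool delta mm [66.1 -2.1  2.2]
```

View pics/l3.png

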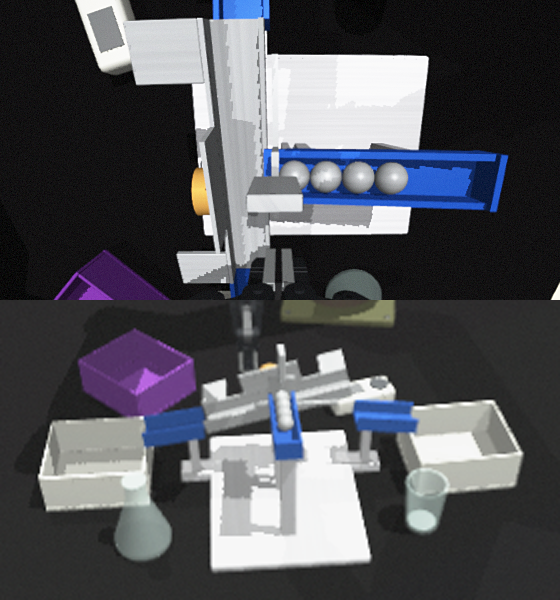

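The fingers at about (278,265) in the wrist view line up with the tab's right face at (275,197). I'll push now.

{"fn": "jog_arm", "kwargs": {
  "increments": [
    [0.012,-0.002,0,0,0,0],
    [0.01,0,0,0,0,0],
    [0.008,0,0,0,0,0],
    [0.008,0,0,0,0,0],
    [0.008,0,0,0,0,0],
    [0.008,0,0,0,0,0],
    [0.006,0,0,0,0,0],
    [0.004,0,0,0,0,0],
    [0.002,0,0,0,0,0],
    [0,0,0,0,0,0]
  ]
}}

```text
time_s: 8.25
tcp_pos: [513.5, -30.9, 193.3]
tcp_rot: [0.643, 0.766, -0.001, 0.001]
ft_force: [0.1, -5.2, 0.5]
opening: 0.3
```

```bash
python3 look.py pics/l4.png
```

```text
t 8.25 tcp [513.5 -30.9 193.3] feeder [ 22.6  24.5 193.3] F [ 0.1 -5.2  0.5] op 0.3 joints [-0.06  0.26 -0.24  1.07 -0.    1.34]
toolx ang in feeder 1.5701987864446894 toolz [ 0.    -0.002 -1.   ]
pad L 1134 [-45.5  65.3 155.4]
pad R 0 
tab 2500 [[12.8, 30.9, 203.4], [24.2, 40.5, 220.9], [35.3, 43.3, 227.2]]
```

View pics/l4.png

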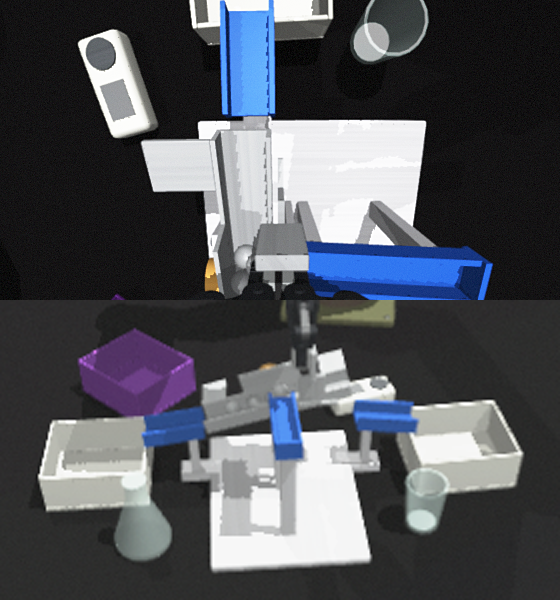

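The tab is at about y = 40 with 5 N against the end stop, and the balls are on the seesaw running right. I'll back off, lift clear and wait.

{"fn": "jog_arm", "kwargs": {
  "increments": [
    [0,0,0,0,0,0],
    [0,0,0,0,0,0],
    [-0.006,0,0,0,0,0],
    [-0.008,0,0,0,0,0],
    [0,0,-0.03,0,0,0],
    [0,0,-0.05,0,0,0],
    [0,-0.01,-0.05,0,0,0],
    [0,-0.04,0,0,0,0],
    [0,-0.05,0,0,0,0],
    [0,-0.03,0,0,0,0],
    [0,0,0,0,0,0],
    [0,0,0,0,0,0]
  ]
}}

```text
time_s: 9.85
tcp_pos: [388.5, -66.3, 323.5]
tcp_rot: [0.643, 0.766, 0.001, 0.0]
ft_force: [0.2, -0.1, 0.6]
opening: 0.2
```

{"fn": "jog_arm", "kwargs": {
  "increments": [
    [0,0,0,0,0,0],
    [0,0,0,0,0,0],
    [0,0,0,0,0,0],
    [0,0,0,0,0,0],
    [0,0,0,0,0,0],
    [0,0,0,0,0,0],
    [0,0,0,0,0,0],
    [0,0,0,0,0,0],
    [0,0,0,0,0,0],
    [0,0,0,0,0,0],
    [0,0,0,0,0,0],
    [0,0,0,0,0,0]
  ]
}}

```text
time_s: 11.35
tcp_pos: [387.7, -66.2, 323.3]
tcp_rot: [0.643, 0.766, 0.0, -0.0]
ft_force: [0.7, -0.3, 0.6]
opening: 0.1
```

```bash
python3 look.py pics/l5.png; python3 - <<'E'
from h import *
p,d=imaging.camera('top');q=p[150:290,140:420]
cv2.imwrite('pics/t5.png',cv2.resize(q,(800,400),interpolation=cv2.INTER_CUBIC)[:,:,::-1])
q=p[180:250,330:410];cv2.imwrite('pics/t5b.png',cv2.resize(q,(640,560),interpolation=cv2.INTER_CUBIC)[:,:,::-1])
E
```

```text
t 11.35 tcp [387.7 -66.2 323.3] feeder [-107.3   11.5  323.3] F [ 0.7 -0.3  0.6] op 0.1 joints [-0.17  0.01 -0.2   1.36  0.    1.23]
toolx ang in feeder 1.570735953747247 toolz [ 0.  0. -1.]
pad L 448 [-45.5  65.  155.5]
pad R 115 [-45.4 -75.6 118.7]
tab 436 [[12.3, 35.3, 203.3], [21.0, 40.0, 220.9], [34.7, 43.0, 222.7]]
```

View pics/l5.png

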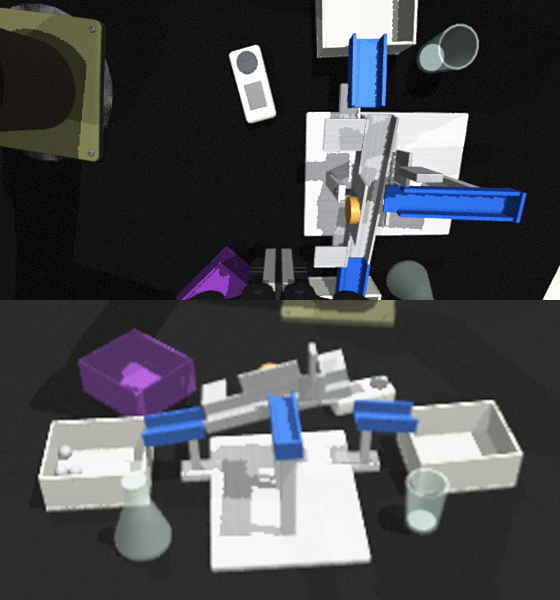

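View pics/t5b.png

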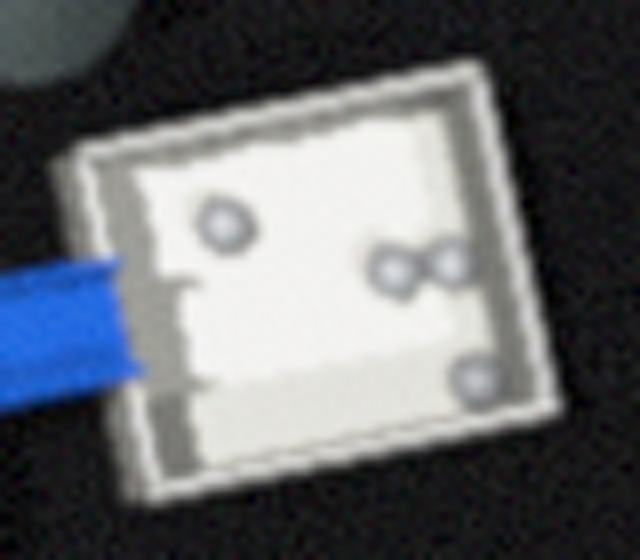

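View pics/t5.png

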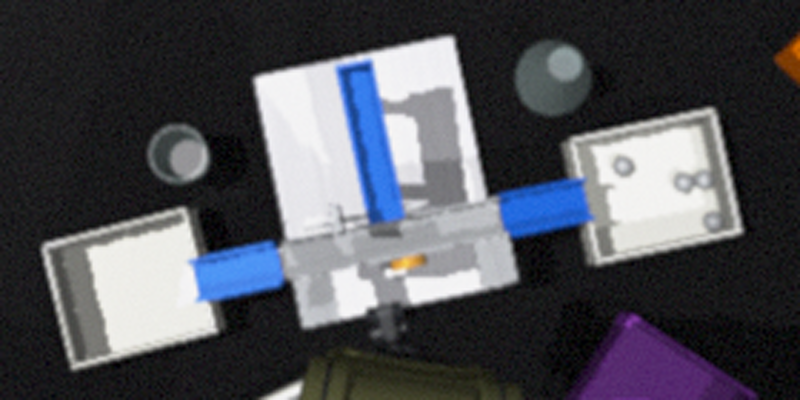

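All four balls are in the right-hand tray, at crop pixels (228,223), (395,270), (450,262) and (477,380). The seesaw is tipped right, the tab is at 40 mm and the arm is clear of everything.

```bash
python3 -c "
from cell import robot
print(robot.close_job())"
```

```text
the job is handed in; nothing more can be done
None
```

I rocked the seesaw fully over to the right with the closed fingertips. I then pushed the shutter open by the right-hand face of its tab, and all four balls rolled down the right-hand chute. I handed the job in at about 11.5 s; it reports no verdict.

My last checks before handing in:
- **Balls:** the top view shows all four in the right-hand white tray, and the left tray is empty.
- **Seesaw:** the measured slope between the two pads is about 0.25 rad, so it is on its right-hand stop.
- **Shutter:** the tab stands at about 40 mm, which is fully open.
- **Arm:** it is lifted clear and reads under 1 N. The highest force I read was about 5 N, against the shutter's end stop.
- **Surroundings:** the trays, flask, beaker and refractometer look undisturbed. I judged this by eye from the pictures and did not measure it.

One measurement disagreed. In my first fit of the feeder's position, two points picked in the top view (a near plate corner and the left chute's end) were about 3 to 4 pixels off. The wrist camera's depth readings later agreed with the fit to about 2 mm, and no check failed.

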